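Hang the caddy on the spring plate and hold it pressed for fastening

TASK

Hang the open white caddy by its handle bar on the two hooks of the spring-backed plate and let go of it. Then push on the caddy's front wall so that its back lies flat against the plate and the springs are pressed with a steady 10 newtons or so (never more than 16), and finish while still holding that push, so that a colleague can drive in the screws. Leave the capped white bottle, the flask, the screwdriver and the timer where they are.

Things in the scene. Friction and masses are not known exactly. Their poses are not given: they have to be found in the camera images.
- caddy: White open-topped box caddy, loose on the bench, about 0.28 kg. Outside 95 mm deep (x), 150 wide (y), 60 high; walls and floor 4 mm, back (+x side) a 12 mm plate with two dark screw holes. A steel bar handle spans the top along y. Origin: centre of the underside; x points from its front to its thick back, z up. The centre of mass lies about under the bar.
- handle_mid (a point): Middle of the caddy's handle bar, 15.5 mm behind (+x) and 112 mm above the caddy's origin, so 32 mm in front of its outer back face. Bar 12 x 12 mm in section, 150 mm long along y, carried by a 5 mm thick strip at either end; 46 mm of clear height between the bar's underside and the caddy's rim. Axes as the caddy's.
- front_mid (a point): Point on the outside of the caddy's front wall, in its middle, 35 mm above the underside: the place to push (toward the caddy's +x). Axes as the caddy's.
- stand: Grey stand bolted to the bench, 135 mm deep, 210 wide, back wall 114 high; a sprung aluminium plate on two guide rods stands before the wall. Origin: on the bench (z = 0) under the middle of the plate's front face at rest. x points from the front into the stand (the way to push), y along the plate, z up. Its base sticks out 20 mm in front of the plate's face, 12 mm high.
- plate (a joint): How far the sprung plate has been pushed back, along the stand's x: 0 at rest, stop at 0.022 m. The springs give 1 N for each mm (10 mm = 10 N); friction is slight. The plate is 190 mm wide, reaches from 20 to 110 mm above the bench, and carries both hooks with it.
- hook_seat (a point): Midway between the two hooks: where the middle of the bar lies when the caddy hangs with its back flat on the plate; 32 mm in front of the plate's face, 157 mm above the bench, moving with the plate. Axes as the stand's. Hung, the caddy's underside is 45 mm above the bench; the bar may rest anywhere on the hooks' level part until the caddy is pushed back.
- hook_tips (a point): Midway between the hooks' tips, 70 mm in front of the plate's face, 165 mm above the bench. The hooks: level steel prongs 10 mm wide, 8 thick, at 48 mm either side (y), tops 151 mm above the bench; from 56 mm in front of the face they turn up at 45 degrees to the tips. Nothing stands between them above the plate. They must come in between the caddy's bar and rim. Axes as the stand's.
- buffer_bottle: White plastic bottle with screw cap, 56 mm across, 105 mm high, a bystander. Origin: centre of the underside.
- flask: Conical glass flask, 64 mm across, 104 mm high, a bystander. Origin: centre of the underside.
- screwdriver: The colleague's screwdriver lying on the bench, a bystander. Origin: on the bench under its middle; it lies along its x.
- timer: Flat white digital timer, 66 x 66 x 18 mm, lying on the bench, a bystander. Origin: centre of the underside.

How it is judged:
By the outcome, as a careful person would: the job done as asked, in the order asked, and still so for the second after the job is handed in, while the arm keeps its last pose, push and grip.
It also fails if it takes over 72 s, if anything falls off the work surface, if the arm or the gripper's body presses on something with over 40 N, if the wrist force passes 120 N, or if a joint passes its speed limit or range.

ROBOT

A 6-joint arm with a two-finger parallel gripper is mounted at the origin on a cart in front of the work surface, level with it; the furniture and walls round the work are solid. World frame = base frame: x ahead of the robot, y to its left, z up, the work surface at z = 0. Lengths are in mm, angles in rad, forces in N, time in s.
With the tool pointing down it reaches from about 400 to 925 mm from the base axis. Payload 12.5 kg.
Tool frame: the origin (TCP) lies midway between the tips of the shut fingers; the grasp point (between the pads) lies 19 mm behind it; z points along the fingers, y is the line along which they close (so a half turn about z gives the same grasp; the last joint's range is limited). The gripper opens to 95 mm and grips with 3 to 60 N. Pads are 20 mm wide; open, the fingers measure 119 mm over their backs; the gripper's body (75 mm by 180 mm) begins 59 mm behind the grasp point.
Start: joints at [-1.288, 0.491, 1.559, -0, 1.092, -0.106], TCP at [236.948, -578.362, 214.661] pointing down, gripper open.
Joint ranges: [-3.1, 3.1], [-0.84, 2.19], [0.05, 2.79], [-1.13, 4.28], [0.06, 2.93], [-2.69, 2.69]. Speed limits (rad/s): [2.22, 2.22, 2.79, 3.14, 3.14, 3.14].

INTERFACE

Orientations are given as [roll, pitch, yaw] about the fixed x, y, z axes, in that order (R = Rz(yaw) Ry(pitch) Rx(roll)).
In Python, from cell import state, read_camera, camera_info, env gives the robot as it stands.
- The arm moves only by the tool move_arm, never from a script. Its argument "commands" is a list of rows, each a list of 3 entries, a list of its own where there are three numbers: the shift along the world's x, y, z in cm, then the turn, a rotation vector about the world's x, y, z in degrees, then the opening, from 0 (shut) to 1 (fully open). A call has 1 to 10 rows; each row shifts and turns the commanded pose from where the row before left it; what a row does not reach is not made up. A row lasts 1/10 s, in which the tool goes at most 50 mm and 8.59 degrees, less where a joint would pass 70% of its speed; a pose out of reach is approached as far as the arm can. A call with a gripper value outside its range is refused whole. The fingers move at their own pace and stop on an object; the grip force is fixed at half the most. Time passes only in rows, so rows that do not move let the fingers close. It gives the time, the measured TCP pose, the force, the opening and the grip force at its end, in the units of the state.
- state(): the state, without advancing time (a new reading comes with each control period).
- read_camera(name): name is "scene" or "top"; returns the picture (480x640x3 uint8, blue, green, red); there is no depth.
- camera_info(name): a dict with "K" (3x3 intrinsics, pixels), "k1" (the pictures are not rectified: a ray, as slopes to the right and down, at radius r is drawn at 1 + k1 r^2 times it, then the intrinsics apply), "cam_to_world" (4x4, takes a point from camera to world coordinates). Camera axes: x right, y down, z forward; pixel columns grow to the right and rows downward; lengths in mm; the calibration is good to about 2 mm. A picture is of the moment at which its call begins. camera_info takes no time and is no camera call.
- env.job_done(): hands the job in; it is judged then, once.
The state is a dict: "t": time; "joints": joint angles; "qvel": joint speeds; "tau": joint torques, N m; "eef_pos": TCP position; "tcp_rot": TCP orientation; "ft_force": force on the tool from outside, world axes, zero at the start; "moment": the same for the moment, N m; "opening": opening from 0.0 (shut) to 1.0 (fully open); "grip_force": force on a finger pad.
Only numpy, scipy, OpenCV 4.12 (cv2) and the standard library are available. Lean on these libraries where they do the work, as an engineer would, in place of code of your own. Each camera call takes 0.05 s, during which the arm holds its last target. There are 200 camera calls.

## Working session

There is one attempt and no reset: what is moved stays moved. The work goes in short steps, Python scripts to look and compute and a tool call to move; the robot and the scene stay as the last step left them, time stands still between calls to the robot, and variables do not carry over. Pictures are saved under pics/ and viewed, at most 10 in all, crops included, and the job is handed in when it is done.

Besides the shell and the picture viewer there is one more tool, called by a JSON object that holds its "fn" and its "kwargs". move_arm: Moves the arm, as the interface text tells. Its arguments: {"type":"object","properties":{"commands":{"type":"array"}},"required":["commands"]}

```bash
mkdir -p pics; ls
python3 - <<'E'
from cell import *
import cv2
for n in("scene","top"):
    cv2.imwrite(f"pics/{n}0.png",read_camera(n)); i=camera_info(n); print(n,i)
print(state())
E
```

```text
pics
scene {'K': array([[510.3440662 ,   0.        , 314.43704396],
       [  0.        , 510.3440662 , 241.22616385],
       [  0.        ,   0.        ,   1.        ]]), 'k1': -0.005990164490674667, 'cam_to_world': array([[-4.49339290e-01, -4.79150888e-01,  7.53995112e-01,
        -5.32276993e+02],
       [-8.93122062e-01,  2.60463332e-01, -3.66731285e-01,
         6.04957206e+02],
       [-2.06684585e-02, -8.38196444e-01, -5.44976638e-01,
         8.90409507e+02],
       [ 0.00000000e+00,  0.00000000e+00,  0.00000000e+00,
         1.00000000e+00]])}
top {'K': array([[576.64262162,   0.        , 324.32364253],
       [  0.        , 576.64262162, 240.38883215],
       [  0.        ,   0.        ,   1.        ]]), 'k1': 0.042049841155092034, 'cam_to_world': array([[ 3.50564420e-03, -9.94033565e-01,  1.09018269e-01,
         3.48331430e+02],
       [-9.99993501e-01, -3.57649331e-03, -4.54354802e-04,
         6.56985172e+01],
       [ 8.41547032e-04, -1.09015967e-01, -9.94039642e-01,
         1.66796804e+03],
       [ 0.00000000e+00,  0.00000000e+00,  0.00000000e+00,
         1.00000000e+00]])}
{'t': 0.1, 'joints': array([-1.28757533e+00,  4.91442569e-01,  1.55938828e+00,  1.86593992e-05,
        1.09168537e+00, -1.05612026e-01]), 'qvel': array([-0.00084485, -0.00059647,  0.00019466,  0.0009221 , -0.00037131,
        0.00102988]), 'tau': array([ 3.62025989e-03, -6.13621902e+01, -2.58604646e+01,  6.94543286e-02,
        4.70086711e-02, -5.25947780e-05]), 'eef_pos': array([ 236.90190619, -578.13363293,  214.15549528]), 'tcp_rot': array([-3.14067598e+00, -1.13816352e-04,  3.88824359e-01]), 'ft_force': array([ 0.24433373, -0.3809955 ,  0.28285109]), 'moment': array([-0.03339183, -0.03002894,  0.02356579]), 'grip_force': 0.0, 'opening': 1.0002147006312894}
```

View pics/top0.png

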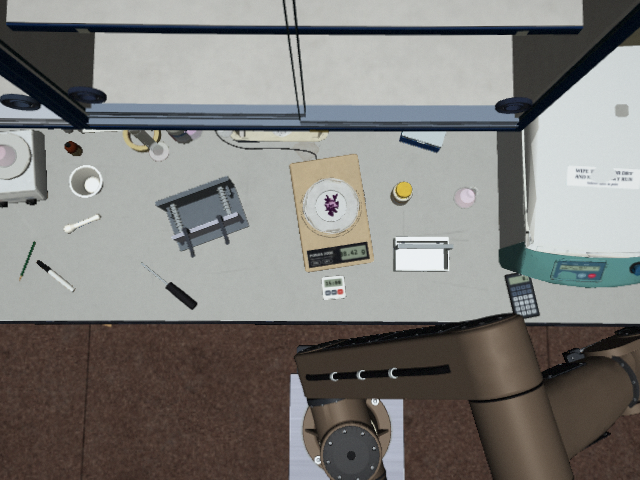

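View pics/scene0.png

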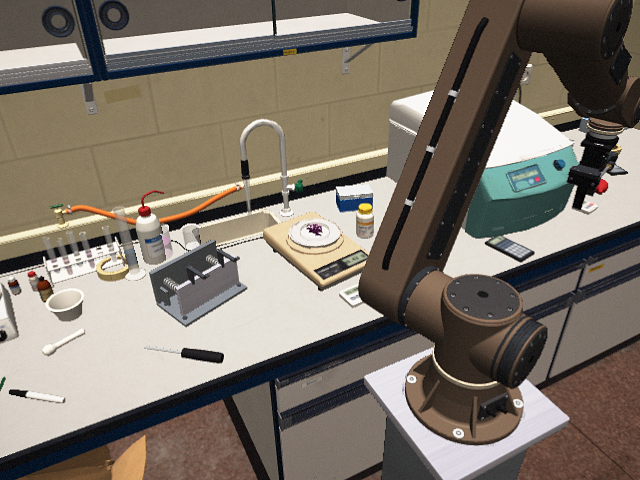

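The top view shows the caddy at about (422,254) with its bar at the upper side. The stand is at about (205,215) with its hooks pointing down, the screwdriver at (170,285) and the timer at (333,288). The scene view shows the stand at (198,280); the arm hides the caddy.

Run:
```python
import cv2,numpy as np
a=cv2.imread("pics/top0.png")
s=cv2.resize(a[170:265,145:260],None,fx=5,fy=5,interpolation=cv2.INTER_CUBIC)[:, :575]
cv2.imwrite("pics/cs.png",s)
c=cv2.resize(a[220:285,380:470],None,fx=8,fy=8,interpolation=cv2.INTER_CUBIC)
cv2.imwrite("pics/cc.png",c); print(s.shape,c.shape)
```

```text
(475, 575, 3) (520, 720, 3)
```

View pics/cs.png

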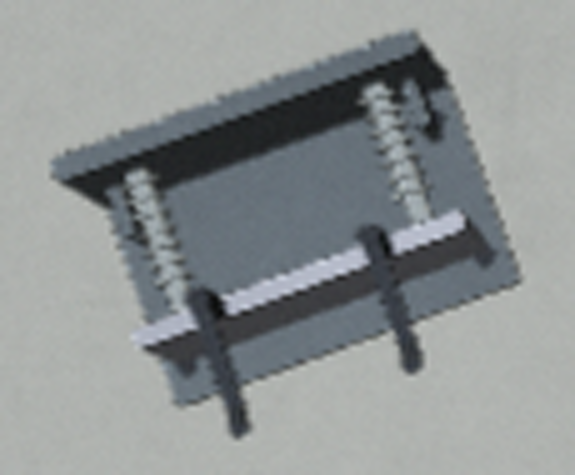

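View pics/cc.png

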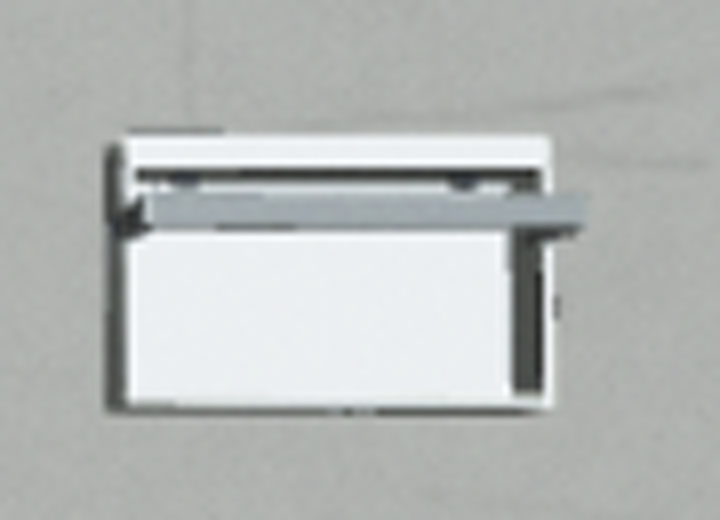

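Top crops:
- **Stand:** base front corners (180,405) and (522,280), hook tips (240,430) and (413,367), wall rear top (52,165) and (415,30).
- **Caddy:** rim corners (126,137), (550,137), (550,408) and (126,408), bar from x=145 to 587 at y≈211.

I'll fit poses from these.

```bash
cat > h.py <<'E'
import numpy as np
from scipy.optimize import least_squares
from cell import camera_info
def proj(n,P):
    i=camera_info(n);T=np.linalg.inv(i["cam_to_world"]);p=np.asarray(P)@T[:3,:3].T+T[:3,3]
    r=p[:,:2]/p[:,2:];r=r*(1+i["k1"]*(r**2).sum(1,keepdims=True));K=i["K"]
    return r*[K[0,0],K[1,1]]+[K[0,2],K[1,2]]
def w(o,P,z=0):
    c,s=np.cos(o[2]),np.sin(o[2]);P=np.array(P,float)
    return np.c_[o[0]+c*P[:,0]-s*P[:,1],o[1]+s*P[:,0]+c*P[:,1],P[:,2]+z]
def fit(n,P,px,x0):
    f=lambda o:(proj(n,w(o,P))-px).ravel()
    r=least_squares(f,x0,x_scale=[100,100,1],loss="soft_l1");return r.x,r.fun.reshape(-1,2)
E
python3 - <<'E'
from h import *
np.set_printoptions(precision=2,suppress=True)
U=lambda p,s,x,y:(np.array(p)+.5)/s-.5+[x,y]
S=[[-20,105,12],[-20,-105,12],[115,105,114],[115,-105,114],[-70,48,165],[-70,-48,165],[0,95,110],[0,-95,110]]
s=U([[180,405],[522,280],[52,165],[415,30],[240,432],[413,369],[147,348],[468,228]],5,145,170)
print(fit("top",S,s,[500,300,.3]))
C=[[47.5,75,60],[47.5,-75,60],[-47.5,-75,60],[-47.5,75,60],[15.5,75,118],[15.5,-75,118]]
c=U([[126,137],[550,137],[550,408],[126,408],[145,211],[587,211]],8,380,220)
print(fit("top",C,c,[400,-150,0]))
E
```

```text
(array([553.2 , 387.73,   0.36]), array([[-0.26,  0.6 ],
       [ 0.22,  0.14],
       [-0.3 , -1.05],
       [ 0.07, -0.59],
       [ 0.26,  0.1 ],
       [ 0.45, -0.19],
       [-1.54,  0.55],
       [ 0.45,  0.19]]))
(array([ 488.66, -207.57,    0.  ]), array([[-0.58, -0.09],
       [ 0.03,  0.05],
       [ 0.76,  0.08],
       [-0.22, -0.11],
       [-0.21, -0.05],
       [ 0.28,  0.11]]))
```

{"fn": "move_arm", "kwargs": {"commands": [[[1.05, 4.13, 0], [0, 0, 8.4], 1], [[1.05, 4.13, 0], [0, 0, 8.4], 1], [[1.05, 4.13, 0], [0, 0, 8.4], 1], [[1.05, 4.13, 0], [0, 0, 8.4], 1], [[1.05, 4.13, 0], [0, 0, 8.4], 1], [[1.05, 4.13, 0], [0, 0, 8.4], 1], [[4.08, 2.44, 0], [0, 0, 8.4], 1], [[4.08, 2.44, 0], [0, 0, 8.4], 1], [[4.08, 2.44, 0], [0, 0, 0.5], 1], [[4.08, 2.44, 0], [0, 0, 0], 1]]}}

```text
t: 1.1
eef_pos: [464.6, -231.5, 214.7]
tcp_rot: [3.141, 0.0, 1.571]
ft_force: [-0.4, -1.4, -0.3]
opening: 1.002
grip_force: 0.0
```

{"fn": "move_arm", "kwargs": {"commands": [[[4.1, 2.54, 0], [0, 0, 0], 1], [[0, 0, -3], [0, 0, 0], 1], [[0, 0, -3], [0, 0, 0], 1], [[0, 0, -2], [0, 0, 0], 1], [[0, 0, 0], [0, 0, 0], 1]]}}

```text
t: 1.6
eef_pos: [503.1, -206.8, 132.2]
tcp_rot: [-3.137, -0.002, 1.571]
ft_force: [0.5, 0.4, 1.2]
opening: 1.003
grip_force: 0.0
```

Run:
```python
from cell import *
import cv2,numpy as np
s=state();print(s["eef_pos"],s["tcp_rot"])
a=read_camera("top")[180:320,340:500];b=read_camera("scene")[150:330,400:580]
cv2.imwrite("pics/g1.png",np.hstack([cv2.resize(x,(390,390),interpolation=cv2.INTER_CUBIC) for x in(a,b)]))
```

```text
[ 503.07024257 -206.81475545  132.21240041] [-3.13735361e+00 -2.38350873e-03  1.57069421e+00]
```

View pics/g1.png

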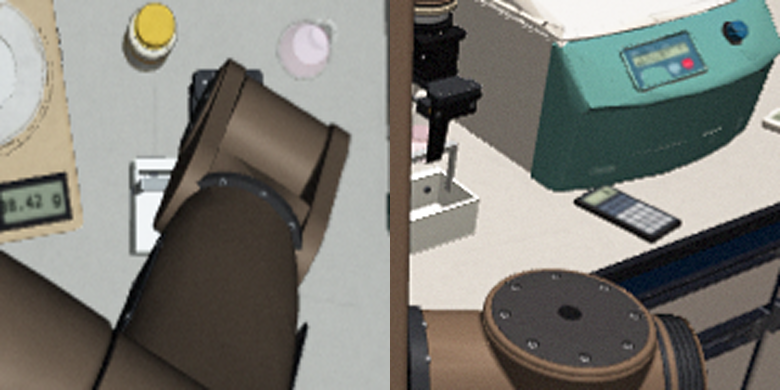

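The arm hides most of the caddy. In the scene view the near finger sits in front of the bar, at about (435,150). That matches the fit, so I'll go down and grip.

{"fn": "move_arm", "kwargs": {"commands": [[[0.1, 0, -2], [0, 0, 0], 1], [[0, 0, -2], [0, 0, 0], 1], [[0, 0, 0], [0, 0, 0], 0.3], [[0, 0, 0], [0, 0, 0], 0.2], [[0, 0, 0], [0, 0, 0], 0.1], [[0, 0, 0], [0, 0, 0], 0], [[0, 0, 0], [0, 0, 0], 0], [[0, 0, 0], [0, 0, 0], 0], [[0, 0, 0], [0, 0, 0], 0], [[0, 0, 0], [0, 0, 0], 0]]}}

```text
t: 2.7
eef_pos: [505.1, -207.6, 94.7]
tcp_rot: [3.142, -0.0, 1.57]
ft_force: [-0.4, -0.2, 0.1]
opening: 0.382
grip_force: 0.0
```

{"fn": "move_arm", "kwargs": {"commands": [[[0, 0, 0], [0, 0, 0], 0], [[0, 0, 0], [0, 0, 0], 0], [[0, 0, 0], [0, 0, 0], 0], [[0, 0, 0], [0, 0, 0], 0], [[0, 0, 0], [0, 0, 0], 0], [[0, 0, 0], [0, 0, 0], 0], [[0, 0, 0], [0, 0, 0], 0]]}}

```text
t: 3.4
eef_pos: [505.1, -207.5, 94.6]
tcp_rot: [-3.141, -0.0, 1.57]
ft_force: [0.1, 0.8, -2.8]
opening: 0.122
grip_force: 30.0
```

{"fn": "move_arm", "kwargs": {"commands": [[[0, 0, 0.5], [0, 0, 0], 0], [[0, 0, 1.5], [0, 0, 0], 0], [[0, 0, 2.5], [0, 0, 0], 0], [[0, 0, 2.5], [0, 0, 0], 0], [[0, 0, 2.5], [0, 0, 0], 0], [[0, 0, 2], [0, 0, 0], 0], [[0, 0, 0.5], [0, 0, 0], 0], [[0, 0, 0], [0, 0, 0], 0], [[-0.2, 1.5, 0], [0, 0, 0], 0], [[-0.4, 3, 0], [0, 0, 1.6], 0]]}}

```text
t: 4.4
eef_pos: [498.7, -162.5, 213.2]
tcp_rot: [-3.14, -0.001, 1.596]
ft_force: [-0.2, 0.9, -4.0]
opening: 0.122
grip_force: 30.0
```

{"fn": "move_arm", "kwargs": {"commands": [[[-0.5, 4, 0], [0, 0, 1.9], 0], [[-0.6, 4, 0], [0, 0, 1.9], 0], [[-0.6, 4, 0], [0, 0, 1.9], 0], [[-0.6, 4, 0], [0, 0, 1.9], 0], [[-0.6, 4, 0], [0, 0, 1.9], 0], [[-0.6, 4, 0], [0, 0, 1.9], 0], [[-0.6, 4, 0], [0, 0, 1.9], 0], [[-0.6, 4, 0], [0, 0, 1.9], 0], [[-0.6, 4, 0], [0, 0, 1.9], 0], [[-0.6, 4, 0], [0, 0, 1.9], 0]]}}

```text
t: 5.4
eef_pos: [438.5, 239.3, 213.5]
tcp_rot: [-3.14, -0.0, 1.932]
ft_force: [0.5, 0.0, -3.0]
opening: 0.124
grip_force: 30.0
```

{"fn": "move_arm", "kwargs": {"commands": [[[-0.5, 4, 0], [0, 0, 0], 0], [[-0.4, 3.5, 0], [0, 0, 0], 0], [[-0.3, 2, 0], [0, 0, 0], 0], [[0, 0.9, 0], [0, 0, 0], 0], [[0, 0, 0], [0, 0, 0], 0], [[0, 0, 0], [0, 0, 0], 0]]}}

```text
t: 6.0
eef_pos: [427.9, 340.7, 214.1]
tcp_rot: [-3.14, 0.0, 1.93]
ft_force: [-0.6, -1.3, -2.7]
opening: 0.122
grip_force: 30.0
```

Run:
```python
from cell import *
import cv2,numpy as np
s=state();print(s["eef_pos"],s["tcp_rot"],s["ft_force"])
a=read_camera("top")[170:290,130:280];b=read_camera("scene")[190:370,100:325]
cv2.imwrite("pics/t2.png",read_camera("top"))
cv2.imwrite("pics/s2.png",read_camera("scene"))
cv2.imwrite("pics/g2.png",np.hstack([cv2.resize(x,(400,320),interpolation=cv2.INTER_CUBIC) for x in(a,)]+[cv2.resize(b,(400,320),interpolation=cv2.INTER_CUBIC)]))
```

```text
[427.86124456 340.67684448 214.08097597] [-3.14040594e+00  4.45426218e-04  1.92983229e+00] [-0.58079413 -1.26782513 -2.73638273]
```

View pics/g2.png

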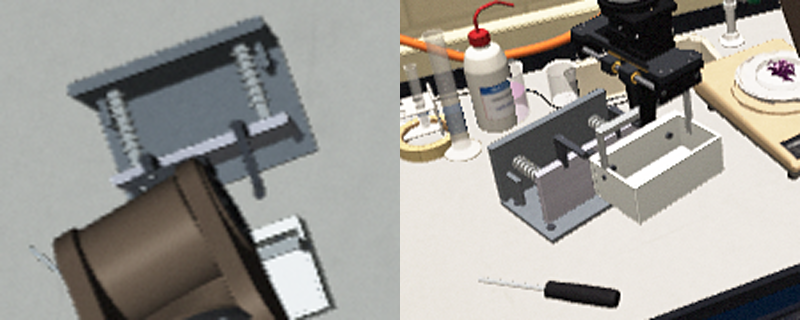

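The top crop shows the hooks at (160,170) and (255,180), squarely ahead of the held bar. In the scene crop the caddy hangs level in front of the hooks. In the stand frame the TCP is at (-134, 0), as planned. Next I'll lower to insertion height and advance.

{"fn": "move_arm", "kwargs": {"commands": [[[0, 0, -1.5], [0, 0, 0], 0], [[0, 0, -2], [0, 0, 0], 0], [[0, 0, -1.3], [0, 0, 0], 0], [[0, 0, 0], [0, 0, 0], 0], [[0.94, 0.35, 0], [0, 0, 0], 0], [[1.4, 0.53, 0], [0, 0, 0], 0], [[1.4, 0.53, 0], [0, 0, 0], 0], [[0.94, 0.35, 0], [0, 0, 0], 0], [[0, 0, 0], [0, 0, 0], 0]]}}

```text
t: 7.1
eef_pos: [476.4, 359.4, 167.1]
tcp_rot: [3.14, -0.0, 1.929]
ft_force: [-0.1, 0.1, -3.1]
opening: 0.122
grip_force: 30.0
```

Run:
```python
from cell import *
import cv2,numpy as np
a=read_camera("top")[170:290,130:280];b=read_camera("scene")[210:340,130:293]
cv2.imwrite("pics/g3.png",np.hstack([cv2.resize(x,(n,500),interpolation=cv2.INTER_CUBIC) for x,n in((a[:,40:100],170),(b,627))]))
```

```text
(no output)
```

View pics/g3.png

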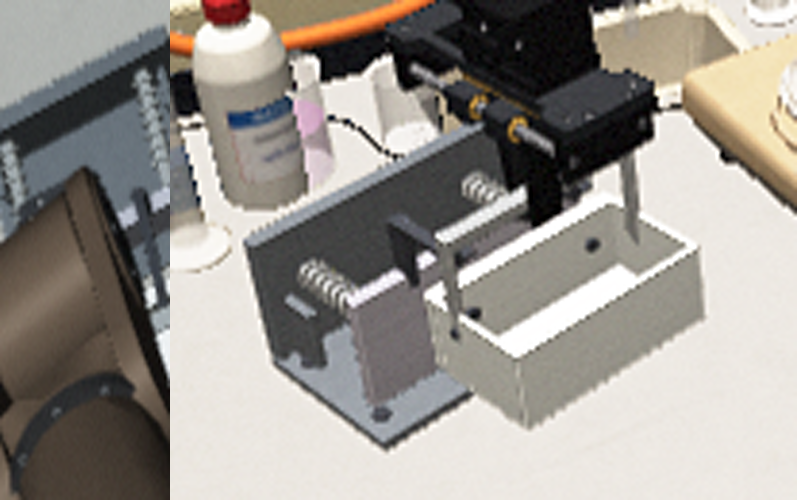

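In the scene crop the left hook's arm, at about (415,245), runs in under the bar and above the rim. There is no contact force. I'll go on over the upturns.

{"fn": "move_arm", "kwargs": {"commands": [[[0.94, 0.35, 0], [0, 0, 0], 0], [[0.94, 0.35, 0], [0, 0, 0], 0], [[0.94, 0.35, 0], [0, 0, 0], 0], [[0.64, 0.25, 0], [0, 0, 0], 0], [[0, 0, 0], [0, 0, 0], 0]]}}

```text
t: 7.7
eef_pos: [510.4, 372.3, 166.3]
tcp_rot: [3.141, -0.0, 1.93]
ft_force: [0.1, -0.7, -3.5]
opening: 0.127
grip_force: 30.0
```

{"fn": "move_arm", "kwargs": {"commands": [[[0, 0, -0.5], [0, 0, 0], 0], [[0, 0, -0.5], [0, 0, 0], 0], [[0, 0, -0.5], [0, 0, 0], 0], [[0, 0, -0.4], [0, 0, 0], 0], [[0, 0, -0.3], [0, 0, 0], 0], [[0, 0, 0], [0, 0, 0], 0]]}}

```text
t: 8.3
eef_pos: [509.4, 371.9, 144.2]
tcp_rot: [-3.141, 0.0, 1.93]
ft_force: [-0.6, 0.5, -3.8]
opening: 0.123
grip_force: 30.0
```

{"fn": "move_arm", "kwargs": {"commands": [[[0, 0, -0.2], [0, 0, 0], 0], [[0, 0, -0.15], [0, 0, 0], 0], [[0, 0, -0.1], [0, 0, 0], 0], [[0, 0, 0], [0, 0, 0], 0]]}}

```text
t: 8.7
eef_pos: [509.6, 372.0, 140.1]
tcp_rot: [3.142, 0.0, 1.93]
ft_force: [0.1, -0.1, -3.6]
opening: 0.123
grip_force: 30.0
```

{"fn": "move_arm", "kwargs": {"commands": [[[0, 0, -0.1], [0, 0, 0], 0], [[0, 0, -0.1], [0, 0, 0], 0], [[0, 0, 0], [0, 0, 0], 0]]}}

```text
t: 9.0
eef_pos: [510.2, 372.3, 139.3]
tcp_rot: [3.139, -0.0, 1.93]
ft_force: [0.2, -0.7, 5.4]
opening: 0.124
grip_force: 30.0
```

{"fn": "move_arm", "kwargs": {"commands": [[[0, 0, 0.05], [0, 0, 0], 0.3], [[0, 0, 0], [0, 0, 0], 0.5], [[0, 0, 0], [0, 0, 0], 0.6], [[0, 0, 0], [0, 0, 0], 0.6], [[0, 0, 0], [0, 0, 0], 0.6], [[0, 0, 0], [0, 0, 0], 0.6], [[0, 0, 0], [0, 0, 0], 0.6], [[0, 0, 0], [0, 0, 0], 0.6]]}}

```text
t: 9.8
eef_pos: [509.5, 372.1, 138.6]
tcp_rot: [3.142, 0.0, 1.93]
ft_force: [-0.3, 0.9, 0.1]
opening: 0.597
grip_force: 0.0
```

{"fn": "move_arm", "kwargs": {"commands": [[[0, 0, 0.5], [0, 0, 0], 0.6], [[0, 0, 1.5], [0, 0, 0], 0.6], [[0, 0, 2], [0, 0, 0], 0.6], [[0, 0, 2], [0, 0, 0], 0.6], [[0, 0, 2], [0, 0, 0], 0.6], [[0, 0, 2], [0, 0, 0], 0.6], [[-2.78, -1.05, 0], [0, 0, 8], 0], [[-2.78, -1.05, 0], [0, 0, 8], 0], [[-2.78, -1.05, 0], [0, 0, 8], 0], [[-2.78, -1.05, 0], [0, 0, 8], 0]]}}

```text
t: 10.8
eef_pos: [397.2, 329.6, 239.0]
tcp_rot: [3.141, 0.0, 2.494]
ft_force: [0.1, 0.3, 0.1]
opening: 0.32
grip_force: 0.0
```

{"fn": "move_arm", "kwargs": {"commands": [[[0, 0, 0], [0, 0, 8], 0], [[0, 0, 0], [0, 0, 8], 0], [[0, 0, 0], [0, 0, 8], 0], [[0, 0, 0], [0, 0, 8], 0], [[0, 0, 0], [0, 0, 8], 0], [[0, 0, 0], [0, 0, 8], 0], [[0, 0, 0], [0, 0, 8], 0], [[0, 0, 0], [0, 0, 2], 0], [[0, 0, 0], [0, 0, 0], 0]]}}

```text
t: 11.7
eef_pos: [398.4, 330.0, 239.1]
tcp_rot: [3.141, 0.0, -2.782]
ft_force: [0.3, 0.2, 0.2]
opening: 0.002
grip_force: 0.0
```

{"fn": "move_arm", "kwargs": {"commands": [[[0, 0, -2], [2.11, -5.62, 0], 0], [[0, 0, -3], [2.11, -5.62, 0], 0], [[0, 0, -3], [2.11, -5.62, 0], 0], [[0, 0, -3], [2.11, -5.62, 0], 0], [[0, 0, -2], [0, 0, 0], 0], [[0, 0, -1.5], [0, 0, 0], 0], [[0, 0, 0], [0, 0, 0], 0], [[0, 0, 0], [0, 0, 0], 0]]}}

```text
t: 12.5
eef_pos: [402.2, 326.7, 105.0]
tcp_rot: [-3.126, 0.385, -2.787]
ft_force: [0.7, 0.1, -0.1]
opening: 0.008
grip_force: 0.0
```

Run:
```python
from cell import *
import cv2,numpy as np
from scipy.spatial.transform import Rotation as R
s=state();r=R.from_euler("xyz",s["tcp_rot"]).as_matrix();o=np.array([553.2,387.7,0]);c,q=np.cos(.36),np.sin(.36)
S=np.array([[c,q,0],[-q,c,0],[0,0,1]]);print(S@(s["eef_pos"]-o),(S@r).round(3),s["joints"])
a=read_camera("top")[170:290,130:280];b=read_camera("scene")[190:340,130:293]
cv2.imwrite("pics/g4.png",np.hstack([cv2.resize(x,(n,500),interpolation=cv2.INTER_CUBIC) for x,n in((a[:,20:100],230),(b,550))]))
```

```text
[-162.80284701   -3.84644883  105.03656519] [[-0.927  0.011  0.376]
 [ 0.005  1.    -0.018]
 [-0.376 -0.015 -0.927]] [ 0.61340385  0.42718774  2.16959733 -0.57183924  0.2070171  -0.76818919]
```

View pics/g4.png

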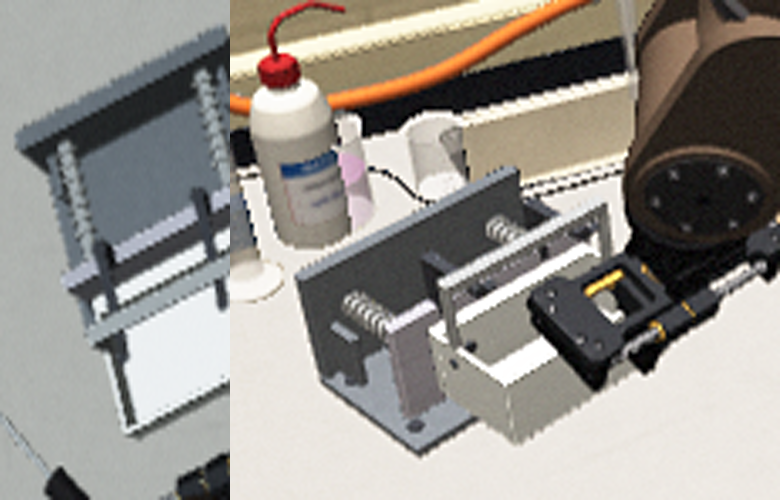

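The caddy hangs by its bar on both hooks, with the left hook at (105,330) in the top crop. It is free of the gripper. Joint 5 is near its limit, so I'll reduce the tilt and then lower.

{"fn": "move_arm", "kwargs": {"commands": [[[0, 0.1, 0], [-2.1, 5.6, 0], 0], [[-0.1, 0.2, 0], [-2.1, 5.6, 0], 0], [[0, 0, -0.8], [0, 0, 0], 0], [[0, 0, -0.8], [0, 0, 0], 0], [[0, 0, -0.8], [0, 0, 0], 0], [[0, 0, 0], [0, 0, 0], 0]]}}

```text
t: 13.2
eef_pos: [401.8, 326.4, 79.1]
tcp_rot: [-3.114, 0.214, -2.787]
ft_force: [-0.4, 0.1, 0.5]
opening: 0.007
grip_force: 0.0
```

```bash
cat > p.py <<'E'
from cell import *
import numpy as np
from scipy.spatial.transform import Rotation as R
s=state();r=R.from_euler("xyz",s["tcp_rot"]).as_matrix();o=np.array([553.2,387.7,0]);c,q=np.cos(.36),np.sin(.36)
S=np.array([[c,q,0],[-q,c,0],[0,0,1]]);print(S@(s["eef_pos"]-o),(S@r).round(3),s["joints"].round(3),"F stand",(S@s["ft_force"]).round(2))
E
python3 p.py
```

```text
[-163.30508897   -3.99200577   79.06168202] [[-0.977  0.011  0.212]
 [ 0.005  1.    -0.028]
 [-0.212 -0.027 -0.977]] [ 0.595  0.491  2.083 -0.212  0.374 -1.137] F stand [-0.39  0.22  0.55]
```

{"fn": "move_arm", "kwargs": {"commands": [[[-0.14, 0.37, 0], [0, 0, 0], 0], [[1.0, 0.38, 0], [0, 0, 0], 0], [[1.0, 0.38, 0], [0, 0, 0], 0], [[0.9, 0.34, 0], [0, 0, 0], 0], [[0, 0, 0], [0, 0, 0], 0]]}}

```text
t: 13.7
eef_pos: [431.9, 342.4, 80.7]
tcp_rot: [-3.116, 0.217, -2.788]
ft_force: [-0.2, 0.2, 0.9]
opening: 0.004
grip_force: 0.0
```

{"fn": "move_arm", "kwargs": {"commands": [[[0.28, 0.1, 0], [0, 0, 0], 0], [[0.28, 0.1, 0], [0, 0, 0], 0], [[0.28, 0.1, 0], [0, 0, 0], 0], [[0.28, 0.1, 0], [0, 0, 0], 0], [[0, 0, 0], [0, 0, 0], 0]]}}

```text
t: 14.2
eef_pos: [441.9, 345.9, 80.5]
tcp_rot: [-3.115, 0.216, -2.787]
ft_force: [0.5, -0.5, -0.2]
opening: 0.003
grip_force: 0.0
```

```bash
python3 p.py
```

```text
[-118.91876074    0.13105535   80.53914473] [[-0.977  0.011  0.214]
 [ 0.006  1.    -0.027]
 [-0.214 -0.026 -0.976]] [ 0.583  0.529  1.981 -0.177  0.433 -1.186] F stand [ 0.3  -0.65 -0.18]
```

{"fn": "move_arm", "kwargs": {"commands": [[[0.19, 0.07, 0], [0, 0, 0], 0], [[0.19, 0.07, 0], [0, 0, 0], 0], [[0.19, 0.07, 0], [0, 0, 0], 0], [[0.19, 0.07, 0], [0, 0, 0], 0], [[0.19, 0.07, 0], [0, 0, 0], 0], [[0, 0, 0], [0, 0, 0], 0]]}}

```text
t: 14.8
eef_pos: [451.2, 349.3, 80.5]
tcp_rot: [-3.115, 0.215, -2.787]
ft_force: [-1.6, -1.2, -0.9]
opening: 0.006
grip_force: 0.7
```

{"fn": "move_arm", "kwargs": {"commands": [[[0.19, 0.07, 0], [0, 0, 0], 0], [[0.19, 0.07, 0], [0, 0, 0], 0], [[0.19, 0.07, 0], [0, 0, 0], 0], [[0, 0, 0], [0, 0, 0], 0]]}}

```text
t: 15.2
eef_pos: [456.3, 351.0, 80.3]
tcp_rot: [-3.115, 0.214, -2.787]
ft_force: [-6.2, -3.3, 2.5]
opening: 0.005
grip_force: 3.0
```

{"fn": "move_arm", "kwargs": {"commands": [[[0, 0, 0], [0, 0, 0], 0], [[0, 0, 0], [0, 0, 0], 0], [[0, 0, 0], [0, 0, 0], 0]]}}

```text
t: 15.5
eef_pos: [456.1, 351.0, 80.3]
tcp_rot: [-3.115, 0.214, -2.787]
ft_force: [-5.3, -3.2, 2.5]
opening: 0.008
grip_force: 2.9
```

```bash
python3 p.py
python3 - <<'E'
from cell import *
import cv2,numpy as np
a=read_camera("top")[180:280,140:240];b=read_camera("scene")[220:340,150:270]
cv2.imwrite("pics/g5.png",np.hstack([cv2.resize(x,(400,400),interpolation=cv2.INTER_CUBIC) for x in(a,b)]))
E
```

```text
[-103.7833825    -0.17195645   80.33002695] [[-0.977  0.011  0.212]
 [ 0.005  1.    -0.028]
 [-0.212 -0.026 -0.977]] [ 0.576  0.544  1.945 -0.166  0.455 -1.205] F stand [-6.08 -1.17  2.51]
```

View pics/g5.png

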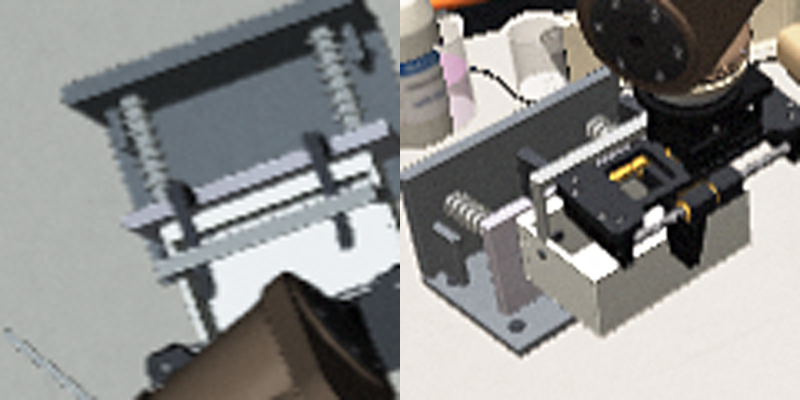

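The caddy still hangs on both hooks with its back close to or on the plate, about (170,240) to (370,165) in the top crop. The push is about 6 N, so I'll press a bit more.

{"fn": "move_arm", "kwargs": {"commands": [[[0.14, 0.05, 0], [0, 0, 0], 0], [[0.14, 0.05, 0], [0, 0, 0], 0], [[0.09, 0.04, 0], [0, 0, 0], 0], [[0, 0, 0], [0, 0, 0], 0], [[0, 0, 0], [0, 0, 0], 0], [[0, 0, 0], [0, 0, 0], 0]]}}

```text
t: 16.2
eef_pos: [459.3, 352.1, 80.2]
tcp_rot: [-3.115, 0.212, -2.787]
ft_force: [-8.7, -4.0, 3.9]
opening: 0.007
grip_force: 4.5
```

```bash
python3 p.py
python3 - <<'E'
from cell import *
import cv2,numpy as np
A=np.mean([read_camera("top") for _ in range(8)],axis=0).astype(np.uint8)
B=np.mean([read_camera("scene") for _ in range(4)],axis=0).astype(np.uint8)
cv2.imwrite("pics/t6.png",A);cv2.imwrite("pics/s6.png",B)
cv2.imwrite("pics/g6.png",np.hstack([cv2.resize(x,None,fx=6,fy=6,interpolation=cv2.INTER_CUBIC) for x in(A[175:260,165:240],B[250:335,180:238])]))
E
python3 p.py|tail -1
```

```text
[-100.45158829   -0.21436044   80.24948287] [[-0.977  0.011  0.211]
 [ 0.005  1.    -0.028]
 [-0.211 -0.026 -0.977]] [ 0.574  0.548  1.937 -0.163  0.461 -1.209] F stand [-9.55 -0.64  3.93]
 [-0.211 -0.026 -0.977]] [ 0.574  0.548  1.937 -0.163  0.461 -1.209] F stand [-9.71 -2.06  3.51]
```

View pics/g6.png

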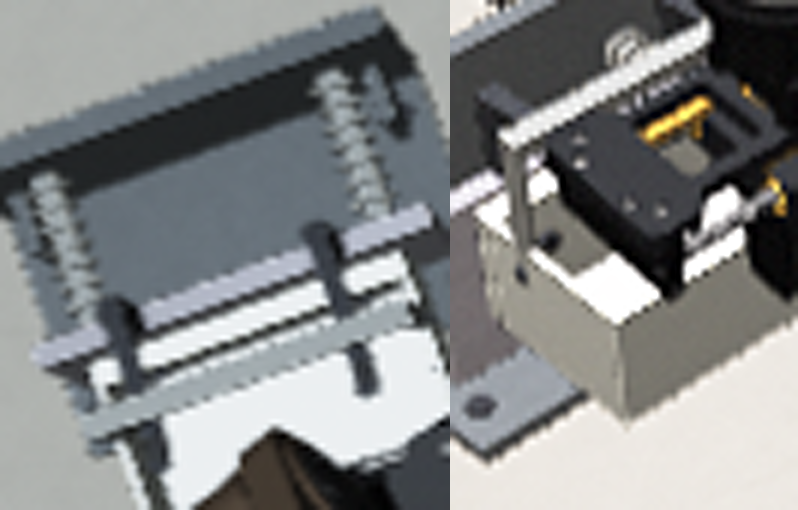

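The last view shows the bar on both hooks, from (90,415) to (415,305), and the white back strip, (95,370) to (405,265), right against the plate's edge. I'll check flatness by comparing these pixels with the projected flat and tilted hypotheses.

Run:
```python
from h import *
np.set_printoptions(precision=0,suppress=True)
o=[553.2,387.7,.36];names=["barL","barR","rimBackOutL","rimBackOutR","rimBackInL","rimBackInR"]
for d in(6,9.5):
  print("d",d,"plate front top",((proj("top",w(o,[[d,95,110],[d,-95,110]]))-[165,175]+.5)*6-.5).ravel())
  for t in(0,3,6):
    a=np.radians(t);P=[]
    for x,y,z in[(-32,75,118),(-32,-75,118),(0,70,60),(0,-70,60),(-12,70,60),(-12,-70,60)]:
        P.append([d+x*np.cos(a)-z*np.sin(a),y,45+z*np.cos(a)+x*np.sin(a)])  # pivot bottom back edge
    q=(proj("top",w(o,P))-[165,175]+.5)*6-.5
    print(" tilt",t,dict(zip(names,map(str,q))))
```

```text
d 6 plate front top [ 43. 378. 440. 233.]
 tilt 0 {'barL': '[ 78. 417.]', 'barR': '[404. 298.]', 'rimBackOutL': '[ 98. 360.]', 'rimBackOutR': '[390. 254.]', 'rimBackInL': '[107. 385.]', 'rimBackInR': '[399. 278.]'}
 tilt 3 {'barL': '[ 84. 430.]', 'barR': '[409. 311.]', 'rimBackOutL': '[100. 367.]', 'rimBackOutR': '[392. 260.]', 'rimBackInL': '[109. 391.]', 'rimBackInR': '[401. 285.]'}
 tilt 6 {'barL': '[ 90. 444.]', 'barR': '[414. 325.]', 'rimBackOutL': '[103. 373.]', 'rimBackOutR': '[395. 267.]', 'rimBackInL': '[112. 398.]', 'rimBackInR': '[404. 291.]'}
d 9.5 plate front top [ 40. 371. 438. 226.]
 tilt 0 {'barL': '[ 76. 409.]', 'barR': '[401. 290.]', 'rimBackOutL': '[ 96. 353.]', 'rimBackOutR': '[388. 247.]', 'rimBackInL': '[104. 378.]', 'rimBackInR': '[396. 271.]'}
 tilt 3 {'barL': '[ 81. 423.]', 'barR': '[406. 304.]', 'rimBackOutL': '[ 98. 359.]', 'rimBackOutR': '[390. 253.]', 'rimBackInL': '[107. 384.]', 'rimBackInR': '[399. 278.]'}
 tilt 6 {'barL': '[ 87. 436.]', 'barR': '[412. 317.]', 'rimBackOutL': '[100. 366.]', 'rimBackOutR': '[392. 260.]', 'rimBackInL': '[110. 391.]', 'rimBackInR': '[401. 284.]'}
```

```bash
python3 - <<'E'
from h import *
import cv2
from scipy.ndimage import map_coordinates
o=[553.2,387.7,.36]
A=cv2.imread("pics/t6.png",0).astype(float);A0=cv2.imread("pics/top0.png",0).astype(float)
# intensity profile versus stand x taken at height 110, averaged over y
xs=np.arange(-60,32,2.)
def prof(I):
    r=[]
    for y in range(-25,30,3):
        q=proj("top",w(o,[[x,y,110] for x in xs]));r.append(map_coordinates(I,[q[:,1],q[:,0]],order=1))
    return np.mean(r,0)
p,p0=prof(A),prof(A0)
for x,a,b in zip(xs,p,p0):print(int(x),int(a),int(b),end=" | ")
def at110(X,z):  # apparent x at height 110 of a point at X,z
    q=proj("top",w(o,[[X,0,z]]));g=np.arange(-150,60,.1);Q=proj("top",w(o,[[x,0,110] for x in g]));return g[np.argmin(((Q-q)**2).sum(1))]
for d in(6,8,10):
  for t in(0,2,4):
    a=np.radians(t);f=lambda x,z:at110(d+x*np.cos(a)-z*np.sin(a),45+z*np.cos(a)+x*np.sin(a))
    print("\n",d,t,"barFront %.1f barRear %.1f backIn %.1f backOut %.1f"%(f(-38,118),f(-26,118),f(-12,60),f(0,60)),end="")
E
python3 p.py|tail -1
```

```text
-60 138 177 | -58 150 177 | -56 166 177 | -54 195 177 | -52 219 177 | -50 234 177 | -48 237 177 | -46 237 177 | -44 238 177 | -42 238 176 | -40 238 174 | -38 238 142 | -36 238 108 | -34 238 110 | -32 236 112 | -30 208 113 | -28 171 113 | -26 169 113 | -24 168 112 | -22 168 111 | -20 168 112 | -18 173 111 | -16 194 101 | -14 205 77 | -12 152 63 | -10 89 61 | -8 95 61 | -6 188 61 | -4 232 62 | -2 237 61 | 0 237 81 | 2 236 149 | 4 202 180 | 6 125 183 | 8 76 183 | 10 95 183 | 12 162 158 | 14 182 123 | 16 184 112 | 18 184 111 | 20 180 111 | 22 147 112 | 24 119 111 | 26 112 112 | 28 112 112 | 30 111 111 | 
 6 0 barFront -22.5 barRear -10.0 backIn -7.0 backOut 5.0
 6 2 barFront -27.0 barRear -14.5 backIn -9.1 backOut 2.9
 6 4 barFront -31.4 barRear -18.9 backIn -11.3 backOut 0.8
 8 0 barFront -20.4 barRear -8.0 backIn -5.0 backOut 7.0
 8 2 barFront -24.9 barRear -12.4 backIn -7.1 backOut 4.9
 8 4 barFront -29.4 barRear -16.8 backIn -9.3 backOut 2.8
 10 0 barFront -18.3 barRear -5.9 backIn -3.0 backOut 9.0
 10 2 barFront -22.8 barRear -10.3 backIn -5.1 backOut 6.9
 10 4 barFront -27.3 barRear -14.8 backIn -7.3 backOut 4.8 [-0.211 -0.026 -0.977]] [ 0.574  0.548  1.937 -0.163  0.461 -1.209] F stand [-9.71 -2.06  3.51]
```

The plate is 9.8 mm in, but the bar and rim lag by about 10 mm and 5 mm. So the caddy is tilted about 5°, with only its bottom edge on the plate: the bar has not slid on the hooks, and my finger drags downward at 3.7 N. I'll back off, push higher to seat the bar, and then return to the push point.

{"fn": "move_arm", "kwargs": {"commands": [[[-0.47, -0.18, 0], [0, 0, 0], 0], [[-0.47, -0.18, 0], [0, 0, 0], 0], [[-0.94, -0.35, 0], [0, 0, 0], 0], [[0, 0, 0.8], [0, 0, 0], 0], [[0, 0, 0.7], [0, 0, 0], 0], [[0, 0, 0], [0, 0, 0], 0], [[0.47, 0.18, 0], [0, 0, 0], 0], [[0.28, 0.1, 0], [0, 0, 0], 0], [[0, 0, 0], [0, 0, 0], 0]]}}

```text
t: 17.7
eef_pos: [449.6, 348.6, 95.3]
tcp_rot: [-3.115, 0.215, -2.787]
ft_force: [-0.8, -0.7, -0.3]
opening: 0.005
grip_force: 0.2
```

{"fn": "move_arm", "kwargs": {"commands": [[[0.19, 0.07, 0], [0, 0, 0], 0], [[0.19, 0.07, 0], [0, 0, 0], 0], [[0, 0, 0], [0, 0, 0], 0], [[0, 0, 0], [0, 0, 0], 0]]}}

```text
t: 18.1
eef_pos: [452.6, 349.7, 95.3]
tcp_rot: [-3.115, 0.215, -2.787]
ft_force: [-2.4, -1.8, 0.7]
opening: 0.006
grip_force: 1.7
```

```bash
python3 p.py
```

```text
[-107.50348817   -0.10870193   95.30014388] [[-0.977  0.011  0.213]
 [ 0.005  1.    -0.028]
 [-0.213 -0.026 -0.977]] [ 0.577  0.516  1.943 -0.157  0.484 -1.213] F stand [-2.83 -0.82  0.71]
```

{"fn": "move_arm", "kwargs": {"commands": [[[0.14, 0.05, 0.04], [0, 0, 0], 0], [[0.14, 0.05, 0.04], [0, 0, 0], 0], [[0.14, 0.05, 0.04], [0, 0, 0], 0], [[0, 0, 0], [0, 0, 0], 0], [[0, 0, 0], [0, 0, 0], 0]]}}

```text
t: 18.6
eef_pos: [456.8, 351.2, 96.7]
tcp_rot: [-3.115, 0.215, -2.787]
ft_force: [-6.7, -1.6, 2.6]
opening: 0.004
grip_force: 3.0
```

```bash
cat > chk.py <<'E'
from h import *
from cell import read_camera
import cv2
from scipy.ndimage import map_coordinates
o=[553.2,387.7,.36]
A=np.mean([cv2.cvtColor(read_camera("top"),cv2.COLOR_BGR2GRAY) for _ in range(4)],0)
xs=np.arange(-40,28,2.);r=[]
for y in range(-25,30,3):
    q=proj("top",w(o,[[x,y,110] for x in xs]));r.append(map_coordinates(A,[q[:,1],q[:,0]],order=1))
print(" | ".join(f"{int(x)} {int(a)}" for x,a in zip(xs,np.mean(r,0))))
E
python3 p.py; python3 chk.py
```

```text
[-103.10533594   -0.17926879   96.70403855] [[-0.977  0.011  0.213]
 [ 0.005  1.    -0.028]
 [-0.213 -0.026 -0.977]] [ 0.575  0.518  1.932 -0.154  0.492 -1.219] F stand [-6.84  0.9   2.55]
-40 238 | -38 238 | -36 238 | -34 238 | -32 238 | -30 220 | -28 171 | -26 164 | -24 168 | -22 169 | -20 170 | -18 169 | -16 151 | -14 101 | -12 76 | -10 81 | -8 158 | -6 227 | -4 237 | -2 238 | 0 238 | 2 219 | 4 148 | 6 97 | 8 138 | 10 179 | 12 185 | 14 185 | 16 186 | 18 169 | 20 131 | 22 116 | 24 113 | 26 113
```

Tilt is down to about 2.8°, so the bar is sliding. I'll continue, moving upward a little to take the downward drag off.

{"fn": "move_arm", "kwargs": {"commands": [[[0, 0, 0.15], [0, 0, 0], 0], [[0, 0, 0.15], [0, 0, 0], 0], [[0.14, 0.05, 0.05], [0, 0, 0], 0], [[0.1, 0.04, 0.05], [0, 0, 0], 0], [[0, 0, 0], [0, 0, 0], 0], [[0, 0, 0], [0, 0, 0], 0]]}}

```text
t: 19.4
eef_pos: [459.0, 352.1, 100.3]
tcp_rot: [-3.115, 0.214, -2.787]
ft_force: [-5.1, -1.5, -1.2]
opening: 0.006
grip_force: 2.9
```

```bash
python3 p.py; python3 chk.py
```

```text
[-100.68694249   -0.17236712  100.32201193] [[-0.977  0.011  0.212]
 [ 0.005  1.    -0.028]
 [-0.212 -0.026 -0.977]] [ 0.574  0.515  1.923 -0.15   0.505 -1.224] F stand [-5.35  0.39 -1.17]
-40 238 | -38 238 | -36 238 | -34 238 | -32 238 | -30 238 | -28 238 | -26 237 | -24 212 | -22 157 | -20 156 | -18 167 | -16 169 | -14 169 | -12 168 | -10 150 | -8 112 | -6 153 | -4 223 | -2 237 | 0 238 | 2 238 | 4 223 | 6 173 | 8 171 | 10 183 | 12 185 | 14 185 | 16 184 | 18 157 | 20 124 | 22 114 | 24 112 | 26 113
```

The profile now matches the flat hypothesis (bar rear -9, back face 6, plate edge about 7), with about 5.4 N on. I'll retract, lower to the push point and press to 10 N.

{"fn": "move_arm", "kwargs": {"commands": [[[-0.47, -0.18, 0], [0, 0, 0], 0], [[-0.56, -0.21, 0], [0, 0, 0], 0], [[0, 0, -0.8], [0, 0, 0], 0], [[0, 0, -0.8], [0, 0, 0], 0], [[0, 0, 0], [0, 0, 0], 0], [[0.37, 0.14, 0], [0, 0, 0], 0], [[0.28, 0.1, 0], [0, 0, 0], 0], [[0.28, 0.1, 0.03], [0, 0, 0], 0], [[0.19, 0.07, 0.03], [0, 0, 0], 0], [[0, 0, 0], [0, 0, 0], 0]]}}

```text
t: 20.6
eef_pos: [459.6, 352.1, 84.8]
tcp_rot: [-3.115, 0.213, -2.787]
ft_force: [-6.4, -0.3, -3.0]
opening: 0.004
grip_force: 3.2
```

```bash
python3 p.py; python3 chk.py
```

```text
[-100.16132357   -0.30320477   84.75154278] [[-0.977  0.011  0.211]
 [ 0.005  1.    -0.028]
 [-0.211 -0.026 -0.977]] [ 0.574  0.541  1.933 -0.159  0.471 -1.214] F stand [-6.14  1.96 -2.96]
-40 238 | -38 238 | -36 238 | -34 238 | -32 238 | -30 238 | -28 238 | -26 238 | -24 230 | -22 181 | -20 149 | -18 164 | -16 168 | -14 169 | -12 169 | -10 163 | -8 130 | -6 140 | -4 212 | -2 236 | 0 238 | 2 238 | 4 230 | 6 181 | 8 164 | 10 181 | 12 185 | 14 185 | 16 185 | 18 169 | 20 132 | 22 116 | 24 112 | 26 112
```

Still flat, but I'm now almost lifting the caddy. I'll push on with a slight downward move to rest its weight on the hooks.

{"fn": "move_arm", "kwargs": {"commands": [[[0.14, 0.05, -0.03], [0, 0, 0], 0], [[0.14, 0.05, -0.03], [0, 0, 0], 0], [[0.05, 0.02, -0.02], [0, 0, 0], 0], [[0, 0, 0], [0, 0, 0], 0], [[0, 0, 0], [0, 0, 0], 0], [[0, 0, 0], [0, 0, 0], 0]]}}

```text
t: 21.4
eef_pos: [462.4, 353.2, 84.2]
tcp_rot: [-3.115, 0.212, -2.787]
ft_force: [-9.2, -0.6, 2.3]
opening: 0.002
grip_force: 4.6
```

```bash
python3 p.py; python3 chk.py
```

```text
[-97.10833     -0.27749141  84.19395858] [[-0.978  0.011  0.21 ]
 [ 0.005  1.    -0.028]
 [-0.211 -0.026 -0.977]] [ 0.573  0.545  1.926 -0.158  0.474 -1.217] F stand [-8.87  2.66  2.28]
-40 238 | -38 238 | -36 238 | -34 238 | -32 238 | -30 238 | -28 238 | -26 238 | -24 238 | -22 236 | -20 207 | -18 154 | -16 157 | -14 167 | -12 169 | -10 169 | -8 167 | -6 146 | -4 119 | -2 178 | 0 230 | 2 237 | 4 238 | 6 237 | 8 209 | 10 163 | 12 175 | 14 184 | 16 185 | 18 185 | 20 182 | 22 149 | 24 121 | 26 113
```

{"fn": "move_arm", "kwargs": {"commands": [[[0, 0, 0], [0, 0, 0], 0], [[0, 0, 0], [0, 0, 0], 0], [[0, 0, 0], [0, 0, 0], 0], [[0, 0, 0], [0, 0, 0], 0], [[0, 0, 0], [0, 0, 0], 0], [[0, 0, 0], [0, 0, 0], 0]]}}

```text
t: 22.2
eef_pos: [462.4, 353.2, 84.2]
tcp_rot: [-3.115, 0.212, -2.787]
ft_force: [-9.7, -1.6, 2.2]
opening: 0.003
grip_force: 4.6
```

```bash
python3 p.py|tail -1; python3 chk.py; python3 -c "
from cell import env
print(env.job_done())"
```

```text
[-0.211 -0.026 -0.977]] [ 0.573  0.545  1.926 -0.158  0.474 -1.217] F stand [-9.59  1.94  2.15]
-40 238 | -38 238 | -36 238 | -34 238 | -32 238 | -30 238 | -28 238 | -26 238 | -24 238 | -22 236 | -20 207 | -18 154 | -16 157 | -14 167 | -12 169 | -10 169 | -8 167 | -6 145 | -4 119 | -2 178 | 0 230 | 2 237 | 4 238 | 6 237 | 8 209 | 10 163 | 12 174 | 14 183 | 16 185 | 18 185 | 20 181 | 22 149 | 24 121 | 26 113
the job is handed in; nothing more can be done
None
```

The caddy hangs on both hooks, released, its back measured flat on the plate in the top camera, and the arm was holding a steady push of about 9.6 N when I handed the job in at about 22 s.

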